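Stand the plaster finial on the banding wheel and prove it steady

ROBOT

A 6-joint arm with a two-finger parallel gripper is mounted at the origin on the work surface. World frame = base frame: x ahead of the robot, y to its left, z up, the work surface at z = 0. Lengths are in m, angles in rad, forces in N, time in s.
With the tool pointing down it reaches from about 0.375 to 0.975 m from the base axis. Payload 3.8 kg.
Tool frame: the origin (TCP) lies midway between the tips of the shut fingers; the grasp point (between the pads) lies 19 mm behind it; x points along the fingers, y is the direction in which the jaws open and shut, and the axes are right-handed (so a half turn about x gives the same grasp; the last joint's range is limited). The gripper opens to 88 mm and grips with 3 to 60 N. Pads are 18 mm wide; open, the fingers measure 123 mm over their backs; the gripper's body (75 mm by 187 mm) begins 45 mm behind the grasp point.
Start: joints at [1.101, 0.264, 1.604, -0, 1.274, -0.037], TCP at [0.283, 0.613, 0.239] pointing down, gripper open.
Joint ranges: [-2.63, 2.63], [-0.94, 2.18], [0.31, 2.57], [-1.31, 4.45], [0, 2.66], [-2.55, 2.55]. Speed limits (rad/s): [2.57, 2.57, 3.14, 3.14, 3.14, 3.14].

INTERFACE

Orientations are given as a rotation vector (axis times angle).
In Python, from cell import manip, inverse_kinematics, cams, order gives the robot as it stands. Calls block until the motion is done:
- manip.move_pose(position, orientation): joint-space move of the TCP to a pose.
- manip.move_linear(position, rate=0.15, rot=None): straight line of the TCP; rot=None keeps the orientation; rate is the mean speed in m/s.
- manip.set_joints(angles): joint-space move.
- manip.set_gripper(opening, force=None): finger opening in m; force is the grip in N (None keeps the last); returns when the fingers have stopped.
- manip.dwell(seconds).
- inverse_kinematics(position, orientation): joint angles nearest the present ones, or None.
- manip.state(): the state.
- cams.capture(name): name is "scene" or "top"; returns a dict with "image" (384x512x3 uint8, blue, green, red), "z_map" (384x512 float32, m along the optical axis (not along the pixel's ray), 0 where there is no reading), "intrinsics" (3x3 intrinsics, pixels), "position" and "orientation" of the camera in the world. Camera axes: x right, y down, z forward; pixel columns grow to the right and rows downward; lengths in m; the calibration is good to about 2 mm. A picture is of the moment at which its call begins.
A pose or a line that the arm cannot do raises manip.IKError and nothing moves.
- order.close_job(): hands the job in, once; it reports no verdict.
The state is a dict: "clock": time; "joint_pos": joint angles; "joint_velocities": joint speeds; "tau": joint torques, N m; "tool_pos": TCP position; "tcp_rot": TCP orientation; "contact_force": force on the tool from outside, world axes, zero at the start; "moment": the same for the moment, N m; "gripper_width": finger opening in m.
Only numpy, scipy, OpenCV 4.12 (cv2) and the standard library are available. Lean on these libraries where they do the work, as an engineer would, in place of code of your own. Each camera call takes 0.05 s, during which the arm holds its last target. There are 200 camera calls.

TASK

Lift the plaster finial out of its wooden cradle, stand it upright on its narrow foot in the middle of the banding wheel, inside the smallest ring, setting it down softly, and let go of it. Then press a finger on the wheel, not on the finial, and turn the wheel round by at least a quarter turn to check that the finial stays standing without wobble, and take your hand away. Do not drop the finial, and leave the bowl, the rosette and the brush where they are.

Things in the scene. Friction and masses are not known exactly. Their poses are not given: they have to be found in the camera images.
- finial_mid (a point): White plaster finial, a turned casting 184 mm long, 0.13 to 0.24 kg. This point: on its axis, 92 mm from the foot. Its z runs from foot to top: level at the start, up at the end. Distances from the foot: stem 24 mm wide at 15-36 mm; pear-shaped body, 54 mm wide at 62; plain neck 24 mm wide at 106-165 (grip at about 124); collar 34 mm wide at 167-172; cap ends at 184.
- finial_foot (a point): Centre of the underside of the finial's flat foot (32 mm across, 12 mm high), axes as finial_mid. The centre of mass lies about 80 mm from it: stood up, the finial topples at a lean of about 11 degrees.
- wheel_centre (a point): Banding wheel: a grey metal disc 250 mm across, 14 mm thick, its flat top 75 mm above the bench, splashed with plaster, turning about the vertical on a dark cast foot; it cannot tilt. This point: the middle of the top face, z up. Three rings are cut in the top, 70, 140 and 210 mm across; the finial belongs inside the smallest.
- wheel_notch (a point): Dark notch mark 18 x 5 mm on the wheel's top near the rim; this point is 110 mm from the centre. It turns with the wheel: a quarter turn from its first place carries it 155 mm in a straight line.
- wheel (a joint): Angle of the wheel, rad, growing anticlockwise seen from above, free for many turns either way. Greased bearing: about 0.22 N m to turn (2 N at the rim); it stops soon when left. It has no handle: a closed fingertip pressed on the top near the rim with some 5 to 12 N, then moved round the centre, carries it along.
- cradle: Pale wooden cradle fixed to the bench: board 180 x 80 x 16 mm with two V-rests 14 mm thick, holding the finial level, its axis 76 mm above the bench. Origin under the board's centre, below the finial's middle; -x points from foot to top. The rests bear on the stem (18-32 mm from the foot) and on the neck (149-163 mm) and are no higher than the axis.
- bowl: White plastic mixing bowl 124 mm across, 62 mm high, origin under its centre; leave alone.
- rosette: Flat round plaster rosette 116 mm across, 26 mm high, lying on the bench, origin under its centre; leave alone.
- brush: Brush lying on the bench along its x axis, bristles to +x; leave alone.
Mind the look-alikes: they are no part of the job. What is shaped like the part that bears finial_mid but pink is not meant.

How it is judged:
By the outcome, as a careful person would: the job done as asked, in the order asked, and still so for the second after the job is handed in, with the robot touching nothing.
It also fails if it takes over 67 s, if anything falls off the work surface, if the arm or the gripper's body presses on something with over 40 N, if the wrist force passes 120 N, or if a joint passes its speed limit or range.

## Working session

There is one attempt and no reset: what is moved stays moved. The work goes in short steps, each a Python script; the robot and the scene stay as the last script left them, time stands still between calls to the robot, and variables do not carry over. Pictures are saved under pics/ and viewed, about 8 in all and at most 12, crops included, and the job is handed in when it is done.

```bash
ls; mkdir -p pics; cat > h.py <<'E'
import numpy as np, cv2
from scipy.spatial.transform import Rotation as R
from cell import manip, inverse_kinematics, cams, order
def cap(n):
    c=cams.capture(n); K=np.array(c["intrinsics"]); z=c["z_map"]
    o=np.array(c["orientation"]); M=R.from_rotvec(o).as_matrix() if o.shape==(3,) else (o if o.shape==(3,3) else R.from_quat(o).as_matrix())
    v,u=np.mgrid[:z.shape[0],:z.shape[1]]
    P=np.stack([(u-K[0,2])/K[0,0]*z,(v-K[1,2])/K[1,1]*z,z],-1)@M.T+np.array(c["position"])
    P[z==0]=np.nan
    return c["image"],P
E
python3 - <<'E'
from h import *
for n in("top","scene"):
    i,P=cap(n); cv2.imwrite(f"pics/{n}0.png",i); np.save(n+"0.npy",P)
    c=cams.capture(n); print(c["position"],c["orientation"],c["intrinsics"])
a=cv2.imread("pics/top0.png");cv2.imwrite("pics/top0b.png",cv2.resize(a,(800,600)))
print(manip.state())
E
```

```text
pics
[ 4.86552218e-01 -1.26165089e-03  1.52969727e+00] [-2.16742228  2.21110138 -0.06314048] [[421.1022944    0.         265.1220796 ]
 [  0.         421.1022944  188.95943637]
 [  0.           0.           1.        ]]
[ 1.51764462 -0.69361078  1.29528462] [-2.15484139 -1.12028389  0.43866448] [[491.18747139   0.         254.49052694]
 [  0.         491.18747139 192.92381421]
 [  0.           0.           1.        ]]
{'clock': 0.2, 'joint_pos': array([ 1.10110287e+00,  2.64434428e-01,  1.60485044e+00, -6.66936354e-07,
        1.27371981e+00, -3.68713363e-02]), 'joint_velocities': array([ 0.00069286, -0.00200182, -0.00304319,  0.00163175,  0.00087897,
       -0.00180882]), 'tau': array([ 1.95303501e-04, -5.02169108e+01, -3.56978989e+01,  7.28568225e-02,
        2.58120446e-02, -1.21219537e-04]), 'tool_pos': array([0.28289841, 0.6123605 , 0.23788558]), 'tcp_rot': array([ 0.33839249,  1.54436445, -0.34055388]), 'contact_force': array([ 0.13109441,  0.7513287 , -0.40642091]), 'moment': array([-0.04512911,  0.03200217,  0.02542674]), 'gripper_width': 0.08879223904618974}
```

View pics/top0b.png

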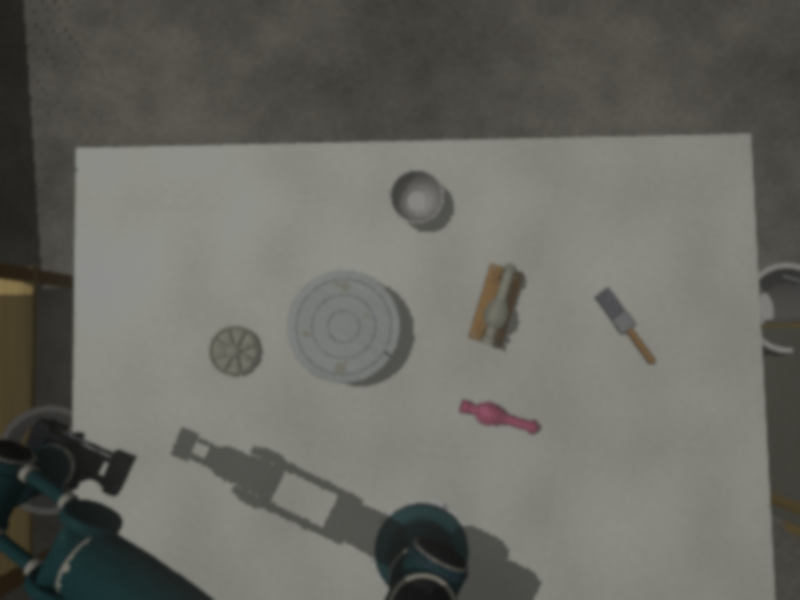

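View pics/scene0.png

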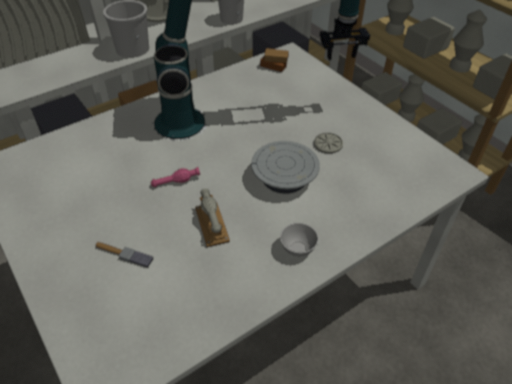

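The top view (800 px scale) shows two finial shapes. The white one lies in the wooden cradle at (497,305). The pink one lies on the bench at (500,415) and is the look-alike. The white one fits the description. The wheel is at (344,327), its notch at (390,352), the bowl at (418,198), the rosette at (236,350) and the brush at (625,325). Next I'll confirm with a crop and measure.

```bash
python3 - <<'E'
from h import *
i=cv2.imread("pics/top0.png"); s=i[160:260,180:350]; cv2.imwrite("pics/crop1.png",cv2.resize(cv2.convertScaleAbs(s,alpha=1.3),None,fx=4.7,fy=4.7,interpolation=cv2.INTER_CUBIC))
PT=np.load("top0.npy");PS=np.load("scene0.npy")
print("bench z",[np.nanmedian(PT[150:160,380:400],(0,1)),np.nanmedian(PS[280:300,150:170],(0,1))])
def box(P,c,r,lo,hi):
    q=P.reshape(-1,3);q=q[~np.isnan(q[:,0])]
    return q[(np.hypot(*(q[:,:2]-c).T)<r)&(q[:,2]>lo)&(q[:,2]<hi)]
c0=PT[195,318,:2];w0=PT[209,220,:2];print(c0,w0)
for n,P in(("top",PT),("scene",PS)):
    q=box(P,c0,.13,.05,.13); m=q.mean(0);u=np.linalg.svd(q[:,:2]-m[:2])[2][0]
    u*=np.sign(u[0]); t=(q[:,:2]-m[:2])@u; d=(q[:,:2]-m[:2])@[-u[1],u[0]]
    print(n,len(q),"m",m,"u",u,"ext",t.min(),t.max())
    for a in np.arange(-.11,.11,.015):
        k=(t>=a)&(t<a+.015)
        if k.any(): print(round(a,3),k.sum(),"d",np.round([d[k].min(),d[k].max()],3),"z",q[k,2].max().round(3), "xy", np.round(m[:2]+u*(a+.0075),3))
    q=box(P,w0,.18,.06,.09);print("wheel",len(q),np.median(q[:,2]),cv2.minEnclosingCircle(q[:,:2].astype(np.float32)),q[:,:2].mean(0))
for n,(r,c) in dict(bowl=(127,268),ros=(224,151),brush=(208,400),pink=(265,313),notch=(225,249)).items(): print(n,PT[r,c])
E
```

```text
bench z [array([ 0.69550319, -0.45455435,  0.00088118]), array([ 6.85091728e-01, -4.50919955e-01, -6.74152211e-05])]
[ 0.54924766 -0.17812407] [0.50844036 0.15890564]
top 561 m [ 0.54938085 -0.18263999  0.08841486] u [ 0.94861181 -0.31644216] ext -0.08518099125719117 0.09782191402194201
-0.095 15 d [-0.015  0.013] z 0.096 xy [ 0.466 -0.155]
-0.08 41 d [-0.017  0.018] z 0.096 xy [ 0.481 -0.16 ]
-0.065 51 d [-0.024  0.021] z 0.094 xy [ 0.495 -0.164]
-0.05 51 d [-0.023  0.021] z 0.103 xy [ 0.509 -0.169]
-0.035 70 d [-0.03   0.025] z 0.108 xy [ 0.523 -0.174]
-0.02 68 d [-0.028  0.026] z 0.108 xy [ 0.538 -0.179]
-0.005 51 d [-0.023  0.02 ] z 0.105 xy [ 0.552 -0.183]
0.01 35 d [-0.014  0.014] z 0.097 xy [ 0.566 -0.188]
0.025 29 d [-0.012  0.011] z 0.094 xy [ 0.58  -0.193]
0.04 29 d [-0.013  0.01 ] z 0.095 xy [ 0.594 -0.198]
0.055 47 d [-0.024  0.021] z 0.09 xy [ 0.609 -0.202]
0.07 49 d [-0.024  0.02 ] z 0.095 xy [ 0.623 -0.207]
0.085 25 d [-0.013  0.015] z 0.093 xy [ 0.637 -0.212]
wheel 4075 0.07582790208009471 ((0.5122082829475403, 0.15991723537445068), 0.1248859167098999) [0.5113293  0.1
[... 515 characters left out ...]
5 51 d [-0.014  0.021] z 0.099 xy [ 0.564 -0.188]
0.01 24 d [-0.009  0.012] z 0.092 xy [ 0.578 -0.193]
0.025 23 d [-0.01   0.012] z 0.093 xy [ 0.592 -0.198]
0.04 35 d [-0.021  0.02 ] z 0.092 xy [ 0.606 -0.202]
0.055 47 d [-0.02   0.025] z 0.093 xy [ 0.621 -0.207]
0.07 57 d [-0.015  0.018] z 0.096 xy [ 0.635 -0.212]
0.085 10 d [-0.002  0.012] z 0.091 xy [ 0.649 -0.216]
wheel 2586 0.07543691281695686 ((0.5154107213020325, 0.16332153975963593), 0.12998580932617188) [0.52070147 0.1562054 ]
bowl [ 0.80655192 -0.01299541  0.00135927]
ros [0.46067089 0.41156909 0.02398861]
brush [ 0.50003894 -0.47890115  0.02064677]
pink [ 0.30839502 -0.15875659  0.05593713]
notch [0.45142972 0.05990394 0.07470266]
```

View pics/crop1.png

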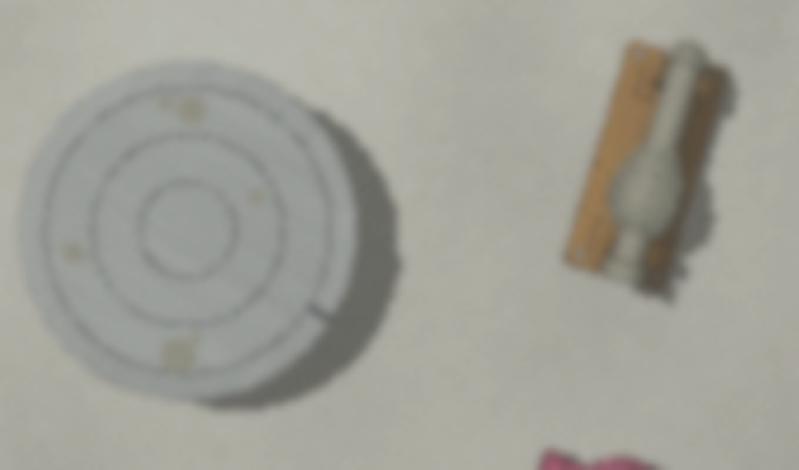

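The crop confirms the white finial: the foot end is at (625,275) with the body at (645,195), and the cap is at (688,50). The pink one is only at the crop's bottom edge. The measured length of about 184–189 mm and the wheel's 125 mm radius at z = 0.0755 both match. Next is the IK check.

```bash
cat >> h.py <<'E'
u=np.array([.950,-.313,0]);u/=np.linalg.norm(u)
Z=np.array([0,0,1.])
foot=np.array([.4685,-.1560,.076]); W=np.array([.5125,.160,.0755])
def rot(x,y): return R.from_matrix(np.stack([x,y,np.cross(x,y)],1)).as_rotvec()
def grasp_rot(az,tilt,up,s=1):
    # az: finial heading; up=False: finial level along az; up=True: finial upright, tool out along az; tilt leans tool
    h=np.array([np.cos(az),np.sin(az),0]);y=s*np.array([-np.sin(az),np.cos(az),0])
    f,g=(Z,h) if up else (h,-Z)   # finial axis, tool dir at zero tilt
    x=np.cos(tilt)*g-np.sin(tilt)*f
    return rot(x,y),x
E
python3 - <<'E'
from h import *
az0=np.arctan2(u[1],u[0])
for tl in(0,15,25,32):
  for s in(1,-1):
    r,x=grasp_rot(az0,np.radians(tl),False,s); p=foot+.124*u+.019*x
    j=inverse_kinematics(p,r); j2=inverse_kinematics(p+[0,0,.12],r)
    ok=[]
    for a in range(-60,91,15):
        r,x=grasp_rot(np.radians(a),np.radians(tl),True,s); b=W+.124*Z+.019*x
        q=[inverse_kinematics(b+[0,0,d],r) for d in(0,.1)]
        if all(k is not None for k in q): ok.append((a,np.round(q[0],2)))
    print(tl,s,None if j is None else np.round(j,2),j2 is not None); [print("   ",*o) for o in ok]
E
```

```text
0 1 [-0.36  0.33  1.88 -0.    0.93 -1.61] True
    -15 [0.8  0.3  2.55 4.22 1.43 1.31]
    60 [-0.39  0.35  2.44  1.7   1.53  1.92]
    75 [-0.39  0.44  2.27  1.45  1.62  2.  ]
    90 [-0.35  0.53  2.1   1.26  1.74  2.06]
0 -1 [-0.36  0.33  1.88 -0.    0.93  1.53] True
    -15 [ 0.8   0.3   2.55  4.22  1.43 -1.83]
    60 [-0.39  0.35  2.44  1.7   1.53 -1.22]
    75 [-0.39  0.44  2.27  1.45  1.62 -1.14]
    90 [-0.35  0.53  2.1   1.26  1.74 -1.08]
15 1 [-0.36  0.47  1.7  -0.01  1.23 -1.6 ] True
    -60 [ 0.83  0.4   2.05 -1.17  1.55  0.93]
    60 [-0.36  0.13  2.44  1.56  1.26  2.17]
    75 [-0.37  0.26  2.27  1.33  1.42  2.19]
    90 [-0.33  0.37  2.11  1.15  1.56  2.19]
15 -1 [-0.36  0.47  1.7  -0.01  1.23  1.54] True
    -60 [ 0.83  0.4   2.05 -1.17  1.55 -2.22]
    60 [-0.36  0.13  2.44  1.56  1.26 -0.98]
    75 [-0.37  0.26  2.27  1.33  1.42 -0.96]
    90 [-0.33  0.37  2.11  1.15  1.56 -0.95]
25 1 [-0.35  0.58  1.57 -0.01  1.42 -1.6 ] True
    -60 [ 0.8   0.31  2.06 -1.08  1.44  0.82]
    -45 [ 0.82  0.19  2.21 -1.24  1.28  0.79]
    75 [-0.33  0.15  2.26  1.23  1.29  2.34]
    90 [-0.3   0.27  2.11  1.06  1.45  2.3 ]
25 -1 [-0.35  0.58  1.57 -0.01  1.42  1.54] True
    -60 [ 0.8   0.31  2.06 -1.08  1.44 -2.32]
    45 [-0.23 -0.13  2.54  1.67  0.88 -0.75]
    60 [-0.31  0.01  2.41  1.42  1.11 -0.77]
    75 [-0.33  0.15  2.26  1.23  1.29 -0.81]
    90 [-0.3   0.27  2.11  1.06  1.45 -0.84]
32 1 [-0.35  0.66  1.49 -0.02  1.56 -1.6 ] True
    -60 [ 0.77  0.25  2.05 -1.    1.37  0.74]
    -45 [ 0.78  0.13  2.2  -1.15  1.2   0.67]
    90 [-0.26  0.21  2.1   0.99  1.38  2.38]
32 -1 [-0.35  0.66  1.49 -0.02  1.56  1.54] True
    45 [-0.18 -0.19  2.5   1.48  0.77 -0.53]
    60 [-0.26 -0.05  2.38  1.3   1.02 -0.61]
    75 [-0.28  0.09  2.25  1.13  1.21 -0.69]
    90 [-0.26  0.21  2.1   0.99  1.38 -0.76]
```

```bash
python3 - <<'E'
from h import *
r,x=grasp_rot(np.arctan2(u[1],u[0]),np.radians(15),False,-1); p=foot+.124*u+.019*x
manip.move_pose(p+[0,0,.13],r); manip.set_gripper(.06)
manip.move_linear(p+[0,0,.0],rate=.12)
s=manip.state();print(s["clock"],s["tool_pos"]-p,s["contact_force"])
manip.set_gripper(.015,force=40)
s=manip.state();print(s["clock"],s["gripper_width"],s["contact_force"])
if s["gripper_width"]>.018:
    manip.move_linear(p+[0,0,.15],rate=.1)
    s=manip.state();print(s["clock"],s["gripper_width"],s["contact_force"],s["moment"])
i,P=cap("scene");np.save("s1.npy",P); cv2.imwrite("pics/s1.png",cv2.resize(i[110:270,120:370],None,fx=3.2,fy=3.2,interpolation=cv2.INTER_CUBIC))
E
```

```text
5.05 [ 0.00083869 -0.00031917  0.0010084 ] [-0.55795994 -0.11762865  0.10251479]
5.725 0.021880738209754343 [1.46480448 1.74175781 1.52192238]
7.375 0.021875277184738067 [-0.59055833 -0.97422116 -2.70032914] [-0.08625922 -0.06355786  0.02796998]
```

View pics/s1.png

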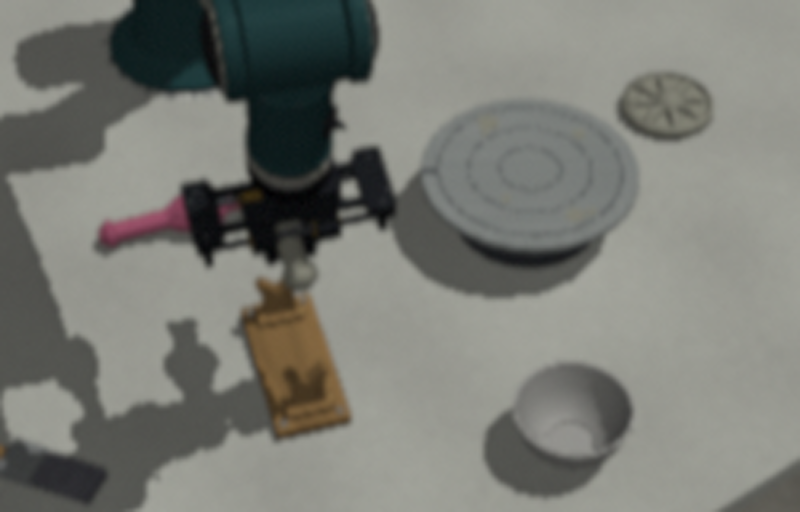

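```bash
cat >> h.py <<'E'
def axis_fit(P,c,lo,hi,r=.05):
    q=P.reshape(-1,3);q=q[~np.isnan(q[:,0])]
    return q[(np.hypot(*(q[:,:2]-np.array(c)[:2]).T)<r)&(q[:,2]>lo)&(q[:,2]<hi)]
E
python3 - <<'E'
from h import *
r,x=grasp_rot(np.radians(75),np.radians(15),True,-1); p=W+.124*Z+.019*x
manip.move_pose(p+[0,0,.09],r)
s=manip.state();print(s["clock"],s["tool_pos"]-p,s["gripper_width"],s["contact_force"])
manip.move_linear(p+[0,0,.03],rate=.1); manip.dwell(.3)
s=manip.state();print(s["clock"],s["tool_pos"]-p,s["gripper_width"],s["contact_force"],s["moment"])
i,P=cap("scene");np.save("s2.npy",P); cv2.imwrite("pics/s2raw.png",i); a=cv2.resize(i[90:215,210:370],None,fx=3,fy=3,interpolation=cv2.INTER_CUBIC)
j,Q=cap("top");np.save("t2.npy",Q); cv2.imwrite("pics/t2raw.png",j);b=cv2.resize(j[150:275,165:285],None,fx=2.6,fy=3,interpolation=cv2.INTER_CUBIC)
cv2.imwrite("pics/v2.png",np.hstack([a,b]))
q=axis_fit(P,W,.08,.32,.07)
for z in np.arange(.1,.31,.012):
    k=q[abs(q[:,2]-z)<.006]
    if len(k): print(z.round(3),len(k),k.mean(0).round(3),k.min(0)[:2].round(3),k.max(0)[:2].round(3))
E
```

```text
9.4 [ 0.00025677 -0.00017306  0.09008177] 0.022133607868729067 [ 0.06975645 -0.07151759 -1.18484748]
10.45 [ 2.05480878e-04 -6.60224659e-05  3.05235530e-02] 0.021970508662699235 [ 0.10367724 -0.67835727 -1.46432997] [-6.68710944e-01  2.26235976e-01  3.57643070e-04]
0.112 25 [0.522 0.154 0.114] [0.504 0.142] [0.535 0.175]
0.124 20 [0.523 0.156 0.123] [0.511 0.144] [0.532 0.17 ]
0.136 14 [0.522 0.154 0.135] [0.514 0.146] [0.528 0.17 ]
0.148 5 [0.526 0.15  0.148] [0.522 0.142] [0.532 0.16 ]
0.16 16 [0.534 0.154 0.159] [0.526 0.142] [0.539 0.174]
0.172 25 [0.537 0.153 0.172] [0.53  0.137] [0.544 0.173]
0.184 33 [0.534 0.158 0.184] [0.519 0.138] [0.542 0.185]
0.196 21 [0.531 0.162 0.196] [0.523 0.146] [0.536 0.174]
0.208 8 [0.53  0.158 0.207] [0.525 0.153] [0.536 0.163]
0.22 9 [0.533 0.152 0.222] [0.5   0.098] [0.539 0.168]
0.232 44 [0.526 0.152 0.233] [0.483 0.092] [0.546 0.185]
0.244 93 [0.515 0.144 0.244] [0.477 0.113] [0.542 0.169]
0.256 44 [0.508 0.136 0.255] [0.473 0.097] [0.544 0.17 ]
0.268 73 [0.504 0.117 0.269] [0.463 0.092] [0.546 0.18 ]
0.28 99 [0.509 0.13  0.279] [0.461 0.094] [0.547 0.172]
0.292 19 [0.518 0.153 0.288] [0.506 0.094] [0.534 0.167]
```

View pics/v2.png

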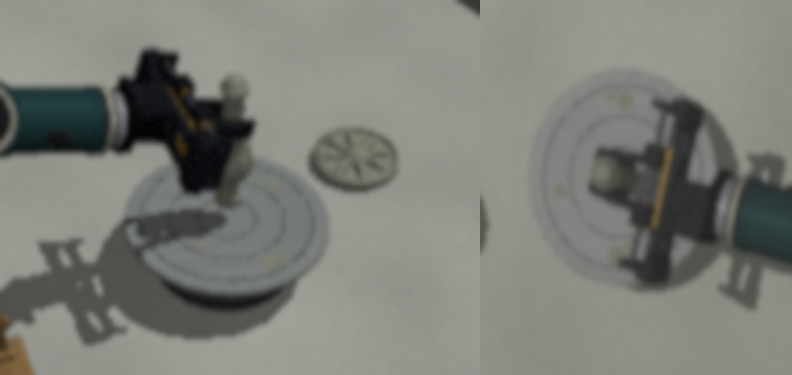

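The finial is upright in the jaws over the middle of the rings, with its foot at (230,200) and its cap at (235,85) in the left panel. I'll fit its surface of revolution to the depth data to get the lean before lowering it.

```bash
cat >> h.py <<'E'
from scipy.optimize import least_squares
PS=np.array([0,12,15,36,45,54,62,72,85,100,106,165,167,172,175,184]);PR=np.array([16,16,12,12,19,25,27,25,18,13,12,12,17,17,14,7])
def fin_fit(img,P,z0,zw,c=W):
    v=img.astype(int); br=v.mean(2)
    m=(np.hypot(P[...,0]-c[0],P[...,1]-c[1])<.045)&(P[...,2]>max(z0,zw+.008))&(P[...,2]<z0+.2)&(br>95)
    m&=(v.max(2)-v.min(2)<45)
    q=P[m]
    def f(p):
        a=np.array([p[2],p[3],1]);a/=np.linalg.norm(a); d=q-[p[0],p[1],z0+p[4]]
        s=d@a; rr=np.linalg.norm(d-np.outer(s,a),axis=1)
        return (rr-np.interp(s*1e3,PS,PR)/1e3)
    o=least_squares(f,[c[0],c[1],0,0,0],loss="soft_l1",f_scale=.002)
    cov=np.linalg.pinv(o.jac.T@o.jac)*np.var(o.fun)
    return len(q),np.round(o.x[:2],4),"lean deg",np.degrees(o.x[2:4]).round(2),"+-",np.degrees(np.sqrt(np.diag(cov))[2:4]).round(2),"dz",o.x[4].round(4),"rms",np.std(o.fun).round(4)
E
python3 - <<'E'
from h import *
for n in("s","t"):
    i=cv2.imread(f"pics/{n}2raw.png");P=np.load(n+"2.npy"); print(i[(np.hypot(P[...,0]-W[0],P[...,1]-W[1])<.03)&(P[...,2]>.12)].mean(1).astype(int)[::6])
    print(fin_fit(i,P,.106,.0755))
E
```

```text
[138 128 115 100 120  90 127 104  91 110  90 113  81  70  67  28  63  15
  63  22  67  44  84  62  45  92  36  64  28  36  29  15  24  44  79 103
  98  91  88  84  69  93  88  77  76  59  80  90  71  73  63  60  62  67
 107]
(85, array([0.517 , 0.1612]), 'lean deg', array([-1.55, -0.34]), '+-', array([2.27, 2.89]), 'dz', np.float64(-0.0006), 'rms', np.float64(0.0079))
[100  91  69  78  64  65  80  51  96  62 116  91  49 110  73  53 113  69
  83 109  64  72 107  65  67 103  64  66 100  68  62  91  64  65  83  58
  87  69  48  67  45  55  69]
(56, array([0.541 , 0.1815]), 'lean deg', array([-9.14, -6.69]), '+-', array([7.79, 5.07]), 'dz', np.float64(-0.0024), 'rms', np.float64(0.0069))
```

```bash
cat >> h.py <<'E'
def med(n,k=8):
    L=[cap(n) for _ in range(k)]
    return np.mean([l[0] for l in L],0), np.nanmedian([l[1] for l in L],0)
E
python3 - <<'E' 2>/dev/null
from h import *
for n in("scene",):
    i,P=med(n); np.save("m_img.npy",i);np.save("m_P.npy",P)
    m=(np.hypot(P[...,0]-W[0],P[...,1]-W[1])<.05)&(P[...,2]>.10)
    v,uu=np.where(m);print(v.min(),v.max(),uu.min(),uu.max())
    for r in range(v.min(),v.max()+1,2):
        print(r,' '.join(f"{int(i[r,c].mean()):3d}/{P[r,c,2]*1e3:3.0f}" for c in range(276,302)))
E
```

```text
114 158 273 295
114 151/  1 151/ -1 152/  1 152/ -1 152/ -1 152/  2 152/  0 152/ -2 150/  1 144/ -1 137/  3 137/289 141/288 144/  1 145/  2 147/ -1 150/  0 150/  2 150/  1 150/  2 149/ -1 149/  0 149/  1 149/  1 149/ -0 149/  2
116 150/  0 152/  3 151/ -0 152/ -0 152/ -3 152/ -2 151/  2 143/  1 127/277 111/287 108/287 115/288 122/288 125/290 127/289 130/286 141/ -3 148/  1 150/  0 150/ -1 150/  1 150/  0 150/ -1 150/  4 150/ -0 150/ -2
118 147/ -0 152/  1 152/ -0 152/ -1 152/ -1 152/  1 142/  1 115/277  87/280  81/282  91/284 102/286 109/284 113/286 115/284 117/282 127/278 142/  2 149/  3 151/ -3 150/ -0 150/  1 150/  0 150/  0 150/  0 150/  1
120 147/ -1 151/  1 151/  1 151/  1 151/  3 150/ -4 140/ -1 114/273  90/277  85/277  90/279  96/280 102/278 106/279 110/280 112/278 121/275 137/  1 148/  0 150/ -1 151/  1 150/  1 150/  1 150/ -0 150/ -0 150/ -1
122 109/250 112/248 112/248 113/247 113/245 115/245 115/243 105/123  83/260  70/267  72/272  77/273  80/274  81/273  88/271 106/262 130/ -2 145/  1 150/  1 150/  1 150/ -1 150/  1 151/  1 151/  2 150/  1 150/  2
124  29/249  30/246  31/
[... 3091 characters left out ...]
 113/ 76 113/ 77 114/ 75 114/ 76 115/ 77 116/ 75 117/ 78 117/ 76
154  70/215  90/ 77  99/ 75  99/ 77  93/ 77  78/ 77  63/117  59/122  61/126  62/125  63/125  68/128  83/124 102/119 115/ 74 121/ 77 121/ 76 121/ 76 120/ 76 120/ 76 118/ 77 117/ 74 113/ 75 109/ 74 110/ 75 113/ 75
156 117/ 74 119/ 75 118/ 77 114/ 74 105/ 75  87/107  69/117  64/117  65/117  66/118  69/119  78/118  92/117 100/114 105/ 76 113/ 77 117/ 76 119/ 74 120/ 77 120/ 75 120/ 74 120/ 75 119/ 76 115/ 75 110/ 76 106/ 77
158 114/ 74 111/ 75 111/ 75 113/ 75 115/ 76 109/ 79  94/ 75  81/109  74/110  72/110  73/110  76/109  85/109  96/ 75 104/ 74 109/ 76 109/ 77 112/ 76 117/ 76 120/ 76 120/ 75 120/ 75 120/ 77 120/ 77 118/ 76 115/ 78
```

```bash
cat >> h.py <<'E'
def fit_pts(q,z0,c=W,fixz=True,verbose=True):
    def f(p):
        a=np.array([p[2],p[3],1]);a/=np.linalg.norm(a); d=q-[p[0],p[1],z0+p[4]]
        s=d@a; rr=np.linalg.norm(d-np.outer(s,a),axis=1)
        return np.append(rr-np.interp(s*1e3,PS,PR)/1e3,p[4]*1.0)
    o=least_squares(f,[c[0],c[1],0,0,0],loss="soft_l1",f_scale=.0015)
    sd=np.sqrt(np.diag(np.linalg.pinv(o.jac.T@o.jac)*np.var(o.fun)))
    print(len(q),"foot",o.x[:2].round(4),"lean",np.degrees(o.x[2:4]).round(2),"+-",np.degrees(sd[2:4]).round(2),"dz",o.x[4].round(4),"rms",np.std(o.fun).round(4))
    return o.x
E
python3 - <<'E'
from h import *
i=np.load("m_img.npy").mean(2);P=np.load("m_P.npy");z=P[...,2]
v,c=np.mgrid[:384,:512]
near=(np.hypot(P[...,0]-W[0],P[...,1]-W[1])<.06)
A=near&(v<129)&(c>=284)&(c<=291)&(z>.238)&(i>50)
B=near&(v>=136)&(z>.104)&(z<.204)&(i>48)
for m in(A|B,A,B): fit_pts(P[m],.106)
# wheel centre by scene cam
w=P[(abs(z-.0755)<.006)&(np.hypot(P[...,0]-W[0],P[...,1]-W[1])<.2)]
h=cv2.convexHull(w[:,:2].astype(np.float32))[:,0]
o=least_squares(lambda p:np.hypot(*(h-p[:2]).T)-p[2],[*W[:2],.125],loss="soft_l1",f_scale=.001);print("wheel",o.x)
E
```

```text
261 foot [0.5143 0.1611] lean [-0.14 -0.37] +- [0.26 0.27] dz -0.0009 rms 0.0023
101 foot [0.513  0.1587] lean [0.16 0.42] +- [1.2  1.43] dz -0.0013 rms 0.0016
160 foot [0.5129 0.161 ] lean [ 1.73 -0.11] +- [0.61 0.91] dz -0.0002 rms 0.0025
wheel [0.51462678 0.1607482  0.12420948]
```

The lean is under 0.5° and the foot is centred to about 0.5 mm in the same camera's frame. I'll lower it softly until it touches.

```bash
python3 - <<'E'
from h import *
r,x=grasp_rot(np.radians(75),np.radians(15),True,-1); p=W+.124*Z+.019*x
manip.move_linear(p+[0,0,.008],rate=.05); manip.dwell(.3)
f0=manip.state()["contact_force"][2]; print("f0",f0)
d=.008
while d>-.006:
    d-=.0007; manip.move_linear(p+[0,0,d],rate=.015); f=manip.state()["contact_force"][2]
    print(round(d,4),round(f-f0,2),end="; ")
    if f-f0>1.5: break
manip.dwell(.2); s=manip.state(); print(s["clock"],s["contact_force"],(s["tool_pos"]-p)[2])
E
```

```text
f0 -2.220568369948966
0.0073 0.14; 0.0066 1.12; 0.0059 0.57; 0.0052 0.25; 0.0045 0.7; 0.0038 0.37; 0.0031 0.16; 0.0024 0.03; 0.0017 0.7; 0.001 0.83; 0.0003 -1.3; -0.0004 2.75; 15.0417 [ 0.13583128 -0.07869611  2.00053335] 7.339561355293456e-05
```

```bash
python3 - <<'E'
from h import *
r,x=grasp_rot(np.radians(75),np.radians(15),True,-1)
manip.set_gripper(.022,force=6); manip.dwell(.2)
manip.set_gripper(.03); manip.set_gripper(.064)
s=manip.state(); print(s["clock"],s["contact_force"])
manip.move_linear(np.array(s["tool_pos"])-.14*x,rate=.1)
i,P=med("scene",6); np.save("m_img.npy",i);np.save("m_P.npy",P); print(manip.state()["clock"])
cv2.imwrite("pics/v3.png",cv2.resize(i[90:215,210:370].astype(np.uint8),None,fx=4,fy=4,interpolation=cv2.INTER_CUBIC))
z=P[...,2]; m=(np.hypot(P[...,0]-W[0],P[...,1]-W[1])<.045)&(z>.081)&(z<.27)&(i.mean(2)>48)
fit_pts(P[m],.0755)
v,c=np.mgrid[:384,:512]
d=np.hypot(P[...,0]-W[0],P[...,1]-W[1]);n=(abs(z-.0755)<.006)&(d>.098)&(d<.12)
b=i.mean(2).copy();b[~n]=999;k=np.unravel_index(np.argsort(b,None)[:12],b.shape);print(np.c_[k[1],k[0]].tolist(),P[k].mean(0),b[k].max())
E
```

```text
16.4333 [-0.50217701 -0.27028181  0.98179905]
18.2833
413 foot [0.5146 0.16  ] lean [-0.25  0.09] +- [0.22 0.22] dz 0.0007 rms 0.002
[[255, 163], [280, 143], [254, 163], [252, 163], [253, 163], [256, 163], [252, 164], [255, 162], [256, 164], [256, 162], [254, 162], [253, 162]] [0.44949808 0.07888363 0.07536952] 103.38888888888887h.py:40: RuntimeWarning: All-NaN slice encountered
  return np.mean([l[0] for l in L],0), np.nanmedian([l[1] for l in L],0)
```

View pics/v3.png

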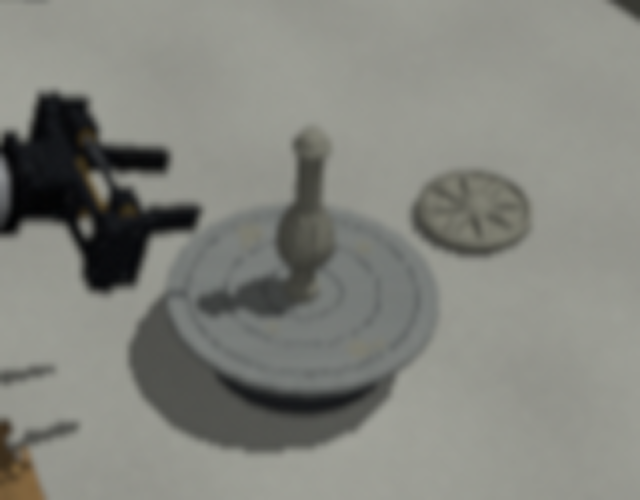

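The finial stands alone at (310,290) in the crop, with its axis fitted upright (lean under 0.3°) and its foot in the smallest ring. The notch is at (177,295). Next I'll plan the wheel turn: a vertical closed fingertip on the base side, with the wide side of the gripper tangential.

```bash
cat >> h.py <<'E'
def press(a,r=.112,s=1,z=0.):
    h=np.array([np.cos(a),np.sin(a),0]); t=s*np.array([-np.sin(a),np.cos(a),0])
    return W+r*h+z*Z, rot(-Z,t)
E
python3 - <<'E'
from h import *
for s in(1,-1):
    for a in range(130,271,20):
        p,r=press(np.radians(a),s=s,z=.0); j=inverse_kinematics(p,r); print(s,a,None if j is None else np.round(j,2))
p,r=press(np.radians(137),s=1)
print(manip.state()["tool_pos"])
for q in([.4,-.05,.32],): 
  for s in(1,-1): print(inverse_kinematics(np.array(q),press(np.radians(137),s=s)[1]))
E
```

```text
1 130 None
1 150 [0.43 0.04 2.19 0.   0.91 2.52]
1 170 [ 0.36 -0.01  2.24  0.    0.91  2.11]
1 190 [ 0.28 -0.04  2.27 -0.    0.91  1.67]
1 210 [ 0.19 -0.04  2.27 -0.    0.91  1.23]
1 230 [ 0.11 -0.    2.23 -0.    0.91  0.81]
1 250 [0.06 0.06 2.17 0.   0.91 0.41]
1 270 [0.04 0.13 2.1  0.   0.92 0.04]
-1 130 [ 0.46  0.11  2.12 -0.    0.92 -0.24]
-1 150 [ 0.43  0.04  2.19 -0.    0.91 -0.62]
-1 170 [ 0.36 -0.01  2.24 -0.    0.91 -1.03]
-1 190 [ 0.28 -0.04  2.27 -0.    0.91 -1.47]
-1 210 [ 0.19 -0.04  2.27 -0.    0.91 -1.91]
-1 230 [ 0.11 -0.    2.23 -0.    0.91 -2.33]
-1 250 None
-1 270 None
[0.48216842 0.04739927 0.23036111]
[-0.18616364 -0.31454308  2.02179068  0.          1.43434505  2.13512427]
[-0.18616364 -0.31454308  2.02179068  0.          1.43434505 -1.00646839]
```

```bash
python3 - <<'E'
from h import *
a=np.radians(155)
tp=np.array(manip.state()["tool_pos"]); manip.move_linear(tp+[-.04,-.06,.03],rate=.15)
p,r=press(a); manip.set_gripper(0,force=20)
manip.move_pose([.40,-.05,.32],r)
manip.move_pose(p+[0,0,.21],r)
manip.move_linear(p+[0,0,.012],rate=.12); manip.dwell(.3)
s=manip.state(); f0=s["contact_force"]; print(s["clock"],f0,s["gripper_width"])
z=.012
while z>-.008:
    z-=.0007; manip.move_linear(p+[0,0,z],rate=.02); F=manip.state()["contact_force"][2]-f0[2]
    print(round(z,4),round(F,2),end="; ")
    if F>4: break
manip.dwell(.2);F=manip.state()["contact_force"]-f0; print("\n",F,manip.state()["clock"])
np.save("press.npy",[*f0,z])
i,P=cap("scene"); j,_=cap("top")
cv2.imwrite("pics/v4.png",np.hstack([cv2.resize(i[90:215,210:370],None,fx=2.5,fy=3,interpolation=cv2.INTER_CUBIC),cv2.resize(j[150:275,155:285],None,fx=3,fy=3,interpolation=cv2.INTER_CUBIC)]))
E
```

```text
25.4 [-0.13693794  0.0182465  -0.36502328] 0.00037566146465780454
0.0113 0.42; 0.0106 0.24; 0.0099 0.32; 0.0092 -0.17; 0.0085 0.03; 0.0078 0.41; 0.0071 0.52; 0.0064 1.0; 0.0057 1.02; 0.005 0.15; 0.0043 0.47; 0.0036 0.7; 0.0029 1.06; 0.0022 -0.92; 0.0015 0.94; 0.0008 0.43; 0.0001 0.53; -0.0006 5.0; 
 [-1.63083472 -0.94651546  5.98294912] 30.1
```

View pics/v4.png

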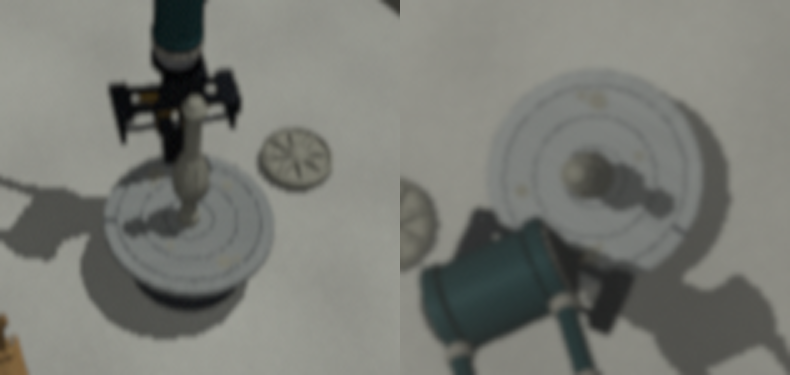

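The fingertip presses the rim on the base side. In both panels the gripper is clear of the finial, and the notch in the right panel is at (680,232). I'll turn the wheel now with force trimming.

```bash
python3 - <<'E'
from h import *
d=np.load("press.npy"); f0,z=d[:3],d[3]
t0=manip.state()["clock"]
for k,a in enumerate(range(159,284,4)):
    F=manip.state()["contact_force"]-f0
    z=np.clip(z-np.clip((8-F[2])*.00006,-.0003,.0003),-.006,.004)
    p,r=press(np.radians(a),z=z); manip.move_linear(p,rate=.05,rot=r)
    if k%4==0: print(a,round(z,4),F.round(1),round(manip.state()["clock"],2))
    if F[2]>25 or manip.state()["clock"]-t0>18: print("stop",F); break
manip.dwell(.2)
s=np.array(manip.state()["tool_pos"]); manip.move_linear(s+[0,0,.03],rate=.06)
print(manip.state()["clock"])
j,Q=cap("top"); i,P=cap("scene")
cv2.imwrite("pics/v5.png",np.hstack([cv2.resize(i[90:215,210:370],None,fx=2.5,fy=3,interpolation=cv2.INTER_CUBIC),cv2.resize(j[150:275,155:285],None,fx=3,fy=3,interpolation=cv2.INTER_CUBIC)]))
E
```

```text
159 -0.0007 [-2.1 -0.1  6.4] 30.51
175 -0.001 [ 0.5 -1.   7.1] 31.74
191 -0.0014 [ 0.5 -1.3  7.5] 32.98
207 -0.0015 [ 2.6 -0.9  7.7] 34.21
223 -0.0017 [ 3.1 -0.7  7.2] 35.44
239 -0.002 [3.4 1.3 6.9] 36.67
255 -0.002 [3.  3.7 9. ] 37.91
271 -0.0019 [1.4 2.6 7.8] 39.14
40.9417
```

View pics/v5.png

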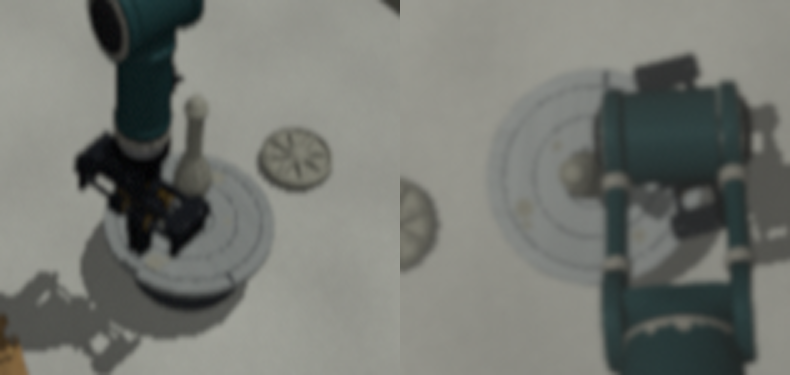

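The finial is still standing, at (195,160) in the left panel. The notch moved from (680,232) to (605,80) about the centre (594,176), roughly 116° anticlockwise. I'll back away and do the final check.

```bash
python3 - <<'E' 2>/dev/null
from h import *
s=np.array(manip.state()["tool_pos"]); 
manip.move_linear(s+[0,-.03,.18],rate=.15)
manip.move_linear(s+[-.05,-.2,.2],rate=.2)
manip.set_joints([-.9,-.3,1.9,0,1.5,0])
i,P=med("scene",6);z=P[...,2];j,Q=med("top",3)
m=(np.hypot(P[...,0]-W[0],P[...,1]-W[1])<.045)&(z>.081)&(z<.27)&(i.mean(2)>48)
fit_pts(P[m],.0755); manip.dwell(.5); i2,P2=med("scene",6);z=P2[...,2]
m=(np.hypot(P2[...,0]-W[0],P2[...,1]-W[1])<.045)&(z>.081)&(z<.27)&(i2.mean(2)>48);fit_pts(P2[m],.0755)
print(manip.state()["clock"])
i=i.astype(np.uint8);j=j.astype(np.uint8)
cv2.imwrite("pics/v6.png",np.hstack([cv2.resize(i[80:300,80:380],(420,330)),cv2.resize(j[100:300,110:430],(380,330))]))
b=cv2.imread("pics/top0.png")
for n,(y0,y1,x0,x1) in dict(bowl=(105,150,245,300),ros=(205,245,130,172),brush=(180,235,378,425)).items():
    A=b[y0+4:y1-4,x0+4:x1-4];r=cv2.matchTemplate(j[y0:y1,x0:x1],A,cv2.TM_CCOEFF_NORMED);print(n,cv2.minMaxLoc(r)[1::2])
E
```

```text
410 foot [0.5153 0.1619] lean [-0.44  0.25] +- [0.23 0.22] dz 0.0006 rms 0.002
412 foot [0.5151 0.1618] lean [-0.39  0.28] +- [0.2 0.2] dz 0.0007 rms 0.0018
45.775
bowl (0.9997105002403259, (4, 4))
ros (0.9992201924324036, (4, 4))
brush (0.9996325969696045, (4, 4))
```

View pics/v6.png

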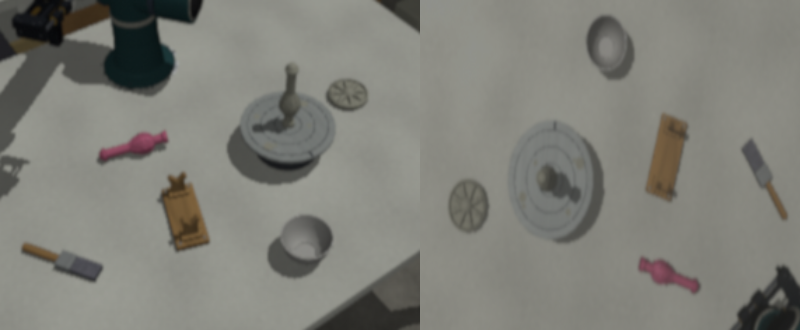

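The finial stands upright at (290,120) in the left panel, the notch has moved to the far side at (556,125) in the right panel, and the bowl, rosette and brush are unmoved. I'm handing in.

```bash
python3 -c "
from cell import manip,order
order.close_job();print(manip.state()['clock'])"
```

```text
the job is handed in; nothing more can be done
the job is handed in; nothing more can be done
```

I lifted the white finial from the cradle, stood it upright in the middle of the wheel, lowered it softly (about 4 N at touchdown) and let go. I then pressed a closed fingertip on the rim at about 7–8 N, turned the wheel about 116° anticlockwise and took the arm away. I handed the job in shortly after 45.8 s on the robot's clock.

**Last checks**
- **Finial:** after the turn its lean fits at about 0.5° ± 0.2°, the same in two sets of pictures 0.5 s apart. Its foot is within about 1.5 mm of the wheel centre.
- **Bowl, rosette and brush:** template matching against the first picture found no shift.
- **Disagreement:** my first lean fits, from single frames while the finial was still in the gripper, were too noisy to use. The averaged frames gave a consistent result, so I relied on those.

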